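Reset the tripped breaker behind the push-latch flap of a wall charger

ROBOT

A 6-joint arm with a two-finger parallel gripper is mounted at the origin on the work surface. World frame = base frame: x ahead of the robot, y to its left, z up, the work surface at z = 0. Lengths are in m, angles in degrees, forces in N, time in s.
With the tool pointing down it reaches from about 0.4 to 0.825 m from the base axis. Payload 7 kg.
Tool frame: the origin (TCP) lies at the centre of the arm's flange, where the gripper is bolted on; the fingertips stand 178 mm ahead of it and the grasp point (between the pads) lies 159 mm ahead of it (tip_reach is the distance from the TCP to the fingertips, in m); z points along the fingers, y is the line along which they close (so a half turn about z gives the same grasp; the last joint's range is limited). The gripper opens to 88 mm and grips with 3 to 60 N. Pads are 19 mm wide; open, the fingers measure 130 mm over their backs; the gripper's body (78 mm by 193 mm) begins 47 mm behind the grasp point.
Start: joints at [90.075, 20.546, 0.682, 0, -70.136, -16.507], TCP at [0.191, 0.647, 0.405] pointing down, gripper open.
Joint ranges: [-176.03, 176.03], [-82.01, 121.73], [-58.28, 71.71], [-173.87, 95.51], [-174.79, -0.11], [-173.66, 173.66]. Speed limits (degrees/s): [136.94, 136.94, 172.46, 180, 180, 180].

INTERFACE

Orientations are given as [roll, pitch, yaw] about the fixed x, y, z axes, in that order (R = Rz(yaw) Ry(pitch) Rx(roll)).
In Python, from plant import * gives the robot as it stands.
- The arm moves only by the shell command python3 -m handwheel 'ROWS'. ROWS is JSON, a list of rows, each a list of 7 numbers: the opening, from -1 (shut) to 1 (fully open), then the shift along the tool's x, y, z as a fraction of full scale, then the turn, a rotation vector about the tool's x, y, z as a fraction of full scale. A call has 1 to 5 rows; each row shifts and turns the commanded pose from where the row before left it, along the tool's axes as they then stand; what a row does not reach is not made up. Full scale, the value 1, is 0.025 m for a shift and 6 degrees for a turn. A row lasts 1/8 s, in which the tool goes at most 62.5 mm and 10.7 degrees, less where a joint would pass 70% of its speed; a pose out of reach is approached as far as the arm can. A call with a number of a shift or a turn outside -1 to 1 is refused whole. A call with a gripper value outside its range is refused whole. The fingers move at their own pace and stop on an object; the grip force is fixed at half the most. Time passes only in rows, so rows that do not move let the fingers close. It gives the time, the measured TCP pose, the force, the opening and the grip force at its end, in the units of the state.
- get_obs(): the state, without advancing time (a new reading comes with each control period).
- snapshot(name): name is "scene" or "top" or "wrist"; returns a dict with "color" (420x560x3 uint8, red, green, blue), "fx", "fy", "cx", "cy" (pixels), "R" (3x3) and "t" (3): a world point X has camera coordinates R X + t; the wrist camera has in their place "tool_from_camera" (4x4, takes a point from camera to tool coordinates, whose origin is the TCP and whose axes are the flange's). Camera axes: x right, y down, z forward; pixel columns grow to the right and rows downward; lengths in m; the calibration is good to about 2 mm. A picture is of the moment at which its call begins: read the wrist's pose just before it. There is no depth.
- close_job(): hands the job in; it is judged then, once.
The state is a dict: "clock": time; "joint_pos": joint angles; "qvel": joint speeds; "tau": joint torques, N m; "tool_pos": TCP position; "orientation": TCP orientation; "force": force on the tool from outside, world axes, zero at the start; "moment": the same for the moment, N m; "opening": finger opening in m; "gripper_force": force on a finger pad.
Only numpy, scipy, OpenCV 4.12 (cv2) and the standard library are available. Lean on these libraries where they do the work, as an engineer would, in place of code of your own. Each camera call takes 0.05 s, during which the arm holds its last target. There are 200 camera calls.

TASK

The car wall charger lying on the bench mat has tripped: press the free edge of its flap to pop it open, push the wide toggle of the residual-current device under it with a fingertip fully over to on (towards the flap's hinge), then swing the flap back down and press it once more so that its latch catches and it stays shut. Work with the fingertips only: grip and lift nothing, do not shove the charger along, leave the narrow toggle beside it on and leave everything else on the bench where it lies.

Things in the scene. Friction and masses are not known exactly. Their poses are not given: they have to be found in the camera images.
- charger: Car wall charger, black plastic, 356 mm long (x), up to 218 mm wide (y, bowed sides), 100 mm high, 3 to 5 kg, lying loose on its back on the 4 mm mat. Origin: centre of its underside; x points to its upper end (away from the robot, yaw within 0.4 rad), z up. Its face has a grey flap in the middle and a round outlet, 72 mm across, 5 mm high, on the lower half (-x).
- recess (a point): Centre of the floor of the recess under the flap, axes as the charger's, 62 mm above its underside. Recess: 104 mm in x, 138 in y, 38 deep. Three white rail devices stand 5 mm up from its floor: residual-current device (wide toggle, y +24 mm), breaker (narrow toggle, y -3), surge arrester (no toggle, y -30). Black latch housing on its lower wall: x -52 to -34, y -62 to -30 mm, 26 mm high.
- flap (a joint): Flap angle, rad: 0 shut and latched, 2.0 fully open (upright, leaning 25 degrees back past the hinge). Push-push latch: pressed 6 mm down at the free edge to its stop (-0.064; takes about 3 N, 6 to 10 N is ample) and let go, it is released and its spring opens it to 2.0 in about 2 s if nothing is in the way. Swung down (2 to 3 N), pressed to that stop and let go, it latches at 0.
- flap_edge (a point): Middle of the flap's free edge, on its outer surface. Grey panel 100 mm long (hinge to free edge), 134 mm wide, 10 mm thick. Shut: free edge on the robot's side (the charger's -x), outer surface 107 mm above the charger's underside, 7 mm proud of the black face round it. Axes turn with the flap: shut, as the charger's; z is its outward normal.
- flap_hinge (a point): Middle of the flap's hinge axis (along the charger's y), at the flap's far edge, halfway through its thickness: +50 mm in x from the charger's origin, 102 mm above its underside. Stays put as the flap turns; axes turn with it.
- rcd_toggle (a joint): Wide toggle of the residual-current device, rad: 0 = off, leaning 0.5 rad to the charger's lower end (-x); 1.0 = on, leaning 0.5 rad to its upper end (+x, towards the hinge). Starts tripped, between 0 and 0.2. Stiff pivot: stays where it is left; takes about 2 N at its tip.
- rcd_tip (a point): Middle of the top of that toggle: black paddle 26 mm wide, 6 mm thick, its top 18 mm from its pivot, which lies 65 mm above the charger's underside at x -2, y +24 mm in the charger's frame.
- mcb_toggle (a joint): Narrow toggle of the breaker beside it, same meaning and same kind of pivot; starts on (0.95 to 1.0) and must stay on.
- mcb_tip (a point): Middle of the top of the narrow toggle: black paddle 11 mm wide, otherwise as the wide one, at y -3 mm in the charger's frame.
- shell: Bystander: black front shell of another charger, 340 x 170 x 40 mm, open side up, ribbed, a green circuit board inside. Origin: centre of its underside.
- screwdriver: Bystander: screwdriver with black handle, 200 mm long, lying flat. Origin near its middle.
- dish: Bystander: small steel bowl for screws, 76 mm across, 26 mm high. Origin: centre of its underside.
- ferrite: Bystander: black ferrite ring, 36 mm across, 16 mm high, lying flat. Origin: centre of its underside.
- terminal: Bystander: white four-way terminal block, 46 x 18 x 16 mm, left lying on the charger's lower face beside the round outlet. Origin: centre of its underside.
- contactor: Bystander: grey and white contactor, 78 x 45 x 65 mm. Origin: centre of its underside.
- spare_mcb: Bystander: loose white miniature circuit breaker lying on its side, 83 x 67 x 18 mm. Origin: on its underside, at the breaker's back.

How it is judged:
By the outcome, as a careful person would: the job done as asked, in the order asked, and still so for the second after the job is handed in, with the robot touching nothing.
It also fails if it takes over 61 s, if anything falls off the work surface, if the arm or the gripper's body presses on something with over 40 N, if the wrist force passes 120 N, or if a joint passes its speed limit or range.

## Working session

There is one attempt and no reset: what is moved stays moved. The work goes in short steps, Python scripts to look and compute and a shell command to move; the robot and the scene stay as the last step left them, time stands still between calls to the robot, and variables do not carry over. Pictures are saved under pics/ and viewed, at most 10 in all, crops included, and the job is handed in when it is done.

```bash
mkdir -p pics; ls; python3 - <<'E'
from plant import *
import cv2,numpy as np
o=get_obs();print(o)
for n in("top","scene"):
    s=snapshot(n);cv2.imwrite(f"pics/{n}0.png",s["color"][...,::-1]);print(n,s["fx"],s["cx"],s["cy"],np.round(s["R"],3).tolist(),np.round(s["t"],3))
E
```

```text
pics
{'clock': 0.0, 'joint_pos': array([ 9.00745696e+01,  2.05909194e+01,  6.35477303e-01, -1.96468888e-02,
       -7.01363770e+01, -1.65068208e+01]), 'qvel': array([-0.22583311, -0.0063785 ,  0.02572992, -0.01263556, -0.01098555,
       -0.07969771]), 'tau': array([ 9.52390910e-04, -5.82702184e+01,  2.93053508e+01,  6.99750692e+00,
        6.82327125e-03, -1.58855987e-04]), 'tool_pos': array([0.19089328, 0.6472495 , 0.4037427 ]), 'orientation': array([ 1.79906717e+02, -8.38266460e-03, -1.64389348e+01]), 'force': array([ 0.81120905,  0.2746508 , -0.0449554 ]), 'moment': array([ 0.02907802, -0.01241832,  0.00935331]), 'gripper_force': 0.0, 'opening': 0.08820011373448929}
top 466.2262488066723 283.637681026174 208.0738559662857 [[-0.015, -1.0, -0.006], [-0.994, 0.016, -0.11], [0.11, 0.004, -0.994]] [-0.017  0.515  1.225]
scene 532.9230912536684 279.9712915183986 207.44545579182437 [[-0.561, 0.828, -0.02], [0.522, 0.335, -0.784], [-0.642, -0.451, -0.62]] [ 0.288 -0.194  1.883]
```

View pics/top0.png

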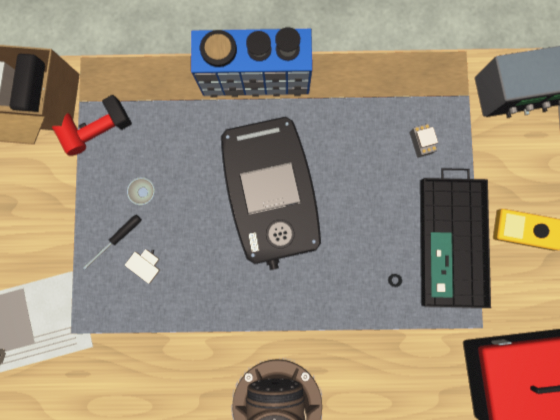

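View pics/scene0.png

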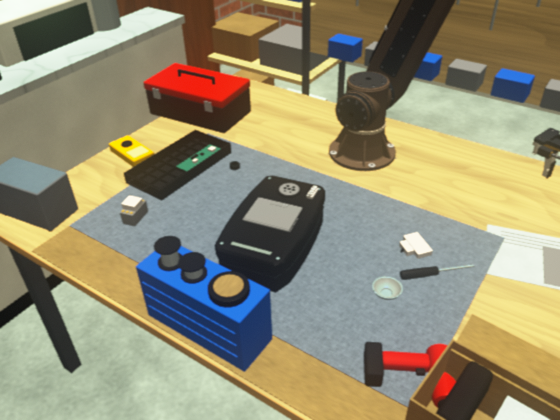

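The top view shows the charger with its flap at about (270,188), outlet at (280,234) and terminal at (254,242). It is yawed slightly left, and nothing obstructs the space above it. Next I'll measure the flap quad.

```bash
cat > h.py <<'E'
from plant import *
import cv2,numpy as np
from scipy.spatial.transform import Rotation as Ro
def ray(s,uv,z,R=None,t=None):
    d=np.array([(uv[0]-s["cx"])/s["fx"],(uv[1]-s["cy"])/s["fy"],1.])
    R=s["R"] if R is None else R; t=s["t"] if t is None else t
    c=-R.T@t; d=R.T@d; return c+d*(z-c[2])/d[2]
def proj(s,X,R=None,t=None):
    R=s["R"] if R is None else R; t=s["t"] if t is None else t
    p=R@X+t; return np.array([s["fx"]*p[0]/p[2]+s["cx"],s["fy"]*p[1]/p[2]+s["cy"]])
def wrist():
    o=get_obs(); s=snapshot("wrist")
    T=np.eye(4);T[:3,:3]=Ro.from_euler("xyz",o["orientation"],degrees=True).as_matrix();T[:3,3]=o["tool_pos"]
    C=np.linalg.inv(T@np.array(s["tool_from_camera"])); s["R"]=C[:3,:3];s["t"]=C[:3,3]; return s
E
python3 - <<'E'
from h import *
s=snapshot("top");print(type(s["R"]))
s["R"]=np.array(s["R"]);s["t"]=np.array(s["t"])
g=s["color"].astype(int)
m=((g.min(2)>95)).astype(np.uint8); 
sub=np.zeros_like(m);sub[155:222,232:310]=m[155:222,232:310]
c=max(cv2.findContours(sub,0,1)[0],key=cv2.contourArea)
r=cv2.minAreaRect(c);print(r,cv2.contourArea(c))
P=[ray(s,p,.111) for p in cv2.boxPoints(r)];print(np.round(P,4))
print([np.linalg.norm(P[i]-P[i-1]).round(4) for i in range(4)])
print("tilt cam:",s["R"][2])
w=wrist();print(np.array(w["tool_from_camera"]).round(3),w["fx"])
E
```

```text
<class 'numpy.ndarray'>
((269.67059326171875, 188.01763916015625), (42.40989685058594, 52.93102264404297), 77.47119140625) 2133.5
[[ 0.5967  0.0858  0.111 ]
 [ 0.6241 -0.0456  0.111 ]
 [ 0.5179 -0.067   0.111 ]
 [ 0.4909  0.0632  0.111 ]]
[np.float64(0.1081), np.float64(0.1342), np.float64(0.1084), np.float64(0.1329)]
tilt cam: [ 0.11043987  0.00417661 -0.99387403]
[[ 0.    -0.956 -0.292  0.079]
 [ 1.    -0.     0.     0.   ]
 [-0.    -0.292  0.956  0.02 ]
 [ 0.     0.     0.     1.   ]] 347.9380265594014
```

```bash
python3 -m handwheel '[[-1,0,0,0,0,0,-0.947],[-1,0,0,0,0,0,-0.947],[-1,0,0,0,0,0,-0.947],[-1,0,0,0,0,0,-0.947],[-1,0,0,0,0,0,-0.947]]'
python3 -m handwheel '[[-1,0.3,1,0,0,0,0],[-1,0.3,1,0,0,0,0],[-1,0.3,1,0,0,0,0],[-1,0.3,1,0,0,0,0],[-1,0.3,1,0,0,0,0]]'
python3 -m handwheel '[[-1,0.3,1,0,0,0,0],[-1,0.3,1,0,0,0,0],[-1,0.3,1,0,0,0,0],[-1,0.3,1,0,0,0,0],[-1,0.3,1,0,0,0,0]]'
python3 -m handwheel '[[-1,0.3,1,0,0,0,0],[-1,0.3,1,0,0,0,0],[-1,0.3,1,0,0,0,0],[-1,0.3,1,0,0,0,0],[-1,0.3,1,0,0,0,0]]'
python3 -m handwheel '[[-1,0.3,1,0,0,0,0],[-1,0.3,1,0,0,0,0],[-1,0.3,1,0,0,0,0],[-1,0.3,1,0,0,0,0],[-1,0.3,1,0,0,0,0]]'
python3 -m handwheel '[[-1,0.3,1,0,0,0,0],[-1,0.3,1,0,0,0,0],[-1,0.3,1,0,0,0,0],[-1,0.3,1,0,0,0,0],[-1,0.3,1,0,0,0,0]]'
python3 -m handwheel '[[-1,0.3,1,0,0,0,0],[-1,0.3,1,0,0,0,0],[-1,0.3,1,0,0,0,0],[-1,0,0,0,0,0,0],[-1,0,0,0,0,0,0]]'
python3 - <<'E'
from h import *
w=wrist(); cv2.imwrite("pics/w1.png",w["color"][...,::-1])
E
```

```text
clock: 0.82
tool_pos: [0.191, 0.6473, 0.4044]
orientation: [180.0, 0.0, 12.2]
force: [-0.4, -1.3, -0.6]
opening: 0.043
gripper_force: 0.0
clock: 1.45
tool_pos: [0.2542, 0.5317, 0.4046]
orientation: [180.0, 0.0, 12.0]
force: [-0.6, 0.2, -0.1]
opening: 0.0003
gripper_force: 0.0
clock: 2.08
tool_pos: [0.317, 0.4168, 0.4047]
orientation: [-180.0, -0.0, 12.0]
force: [0.4, 0.0, -0.1]
opening: 0.0005
gripper_force: 0.0
clock: 2.7
tool_pos: [0.3794, 0.3023, 0.4047]
orientation: [-180.0, -0.0, 12.0]
force: [-0.5, 0.4, -0.2]
opening: 0.0005
gripper_force: 0.0
clock: 3.32
tool_pos: [0.4418, 0.1878, 0.4047]
orientation: [-180.0, -0.0, 12.0]
force: [-0.3, 0.5, -0.3]
opening: 0.0007
gripper_force: 0.0
clock: 3.95
tool_pos: [0.5043, 0.0733, 0.4047]
orientation: [-180.0, -0.0, 12.0]
force: [-1.1, -0.1, 0.3]
opening: 0.0004
gripper_force: 0.0
clock: 4.58
tool_pos: [0.5413, 0.0058, 0.4045]
orientation: [-180.0, 0.0, 11.9]
force: [-0.2, -0.6, 0.2]
opening: 0.0
gripper_force: 0.0
```

View pics/w1.png

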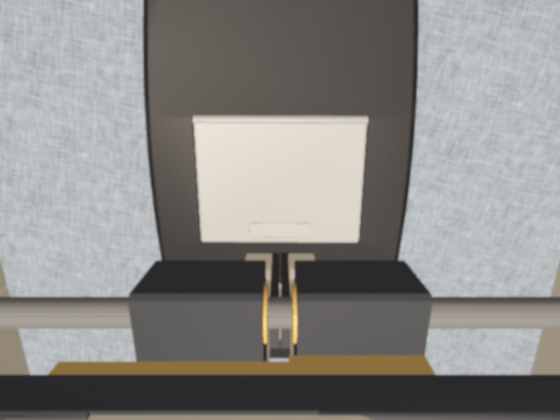

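The wrist view shows the flap's corners at (194,117), (367,117), (201,242) and (360,242), squared to the tool. The closed fingertips are at about (280,258).

```bash
cat >> h.py <<'E'
def tip():
    o=get_obs();R=Ro.from_euler("xyz",o["orientation"],degrees=True).as_matrix();return o["tool_pos"]+R[:,2]*.178
E
python3 - <<'E'
from h import *
w=wrist();g=w["color"].astype(int);m=(g.min(2)>170).astype(np.uint8);m[:100]=0;m[246:]=0;m[:,:170]=0;m[:,390:]=0
c=max(cv2.findContours(m,0,1)[0],key=cv2.contourArea)
q=cv2.approxPolyDP(c,8,True)[:,0];print(q.tolist())
o=get_obs();R=Ro.from_euler("xyz",o["orientation"],degrees=True).as_matrix()
for p in q:
    X=ray(w,p,.111);print(p,X.round(4),(R.T@(X-o["tool_pos"])).round(4))
print(proj(w,tip()))
E
```

```text
[[194, 118], [203, 240], [358, 239], [366, 118]]
[194 118] [0.5958 0.0842 0.111 ] [ 0.0694 -0.0648  0.2937]
[203 240] [0.4986 0.0631 0.111 ] [-0.03   -0.0644  0.2937]
[358 239] [ 0.5266 -0.0644  0.111 ] [-0.0291  0.0662  0.2937]
[366 118] [ 0.6229 -0.0436  0.111 ] [0.0694 0.0658 0.2937]
[279.24793197 270.18846355]
```

```bash
python3 -m handwheel '[[-1,-0.22,0,1,0,0,0],[-1,-0.22,0,1,0,0,0],[-1,-0.22,0,1,0,0,0],[-1,-0.22,0,1,0,0,0],[-1,0,0,0.4,0,0,0]]'
python3 -m handwheel '[[-1,0,0,0.2,0,0,0],[-1,0,0,0.1,0,0,0],[-1,0,0,0,0,0,0]]'
python3 -m handwheel '[[-1,0,0,0.1,0,0,0],[-1,0,0,0,0,0,0]]'
```

```text
clock: 5.3
tool_pos: [0.5193, 0.002, 0.2937]
orientation: [180.0, 0.1, 12.0]
force: [0.8, 0.1, 0.7]
opening: 0.0003
gripper_force: 0.0
clock: 5.68
tool_pos: [0.5204, 0.0018, 0.2877]
orientation: [-180.0, -0.1, 12.0]
force: [-2.5, 0.7, 2.1]
opening: -0.0
gripper_force: 1.1
clock: 5.92
tool_pos: [0.5204, 0.0018, 0.285]
orientation: [-180.0, -0.1, 12.0]
force: [-1.8, 1.5, 1.9]
opening: 0.0001
gripper_force: 1.2
```

```bash
python3 -m handwheel '[[-1,0,0,0.1,0,0,0],[-1,0,0,0,0,0,0]]'
python3 -m handwheel '[[-1,0,0,0.08,0,0,0],[-1,0,0,0,0,0,0]]'
```

```text
clock: 6.18
tool_pos: [0.5205, 0.0018, 0.2832]
orientation: [180.0, -0.1, 12.0]
force: [-4.3, 1.6, 11.5]
opening: 0.0009
gripper_force: 5.8
clock: 6.42
tool_pos: [0.5205, 0.0018, 0.2823]
orientation: [180.0, -0.1, 12.0]
force: [-8.5, 1.9, 21.8]
opening: 0.0002
gripper_force: 11.2
```

```bash
python3 -m handwheel '[[-1,-0.3,0,-0.6,0,0,0],[-1,-1,0,-0.5,0,0,0],[-1,-1,0,-0.5,0,0,0],[-1,0,0,-1,0,0,0],[-1,0,0,-1,0,0,0]]'
python3 -m handwheel '[[-1,0,0,-1,0,0,0],[-1,0,0,-1,0,0,0],[-1,0,0,-1,0,0,0],[-1,0,0,0,0,0,0],[-1,0,0,0,0,0,0]]'
python3 -m handwheel '[[-1,0,0,0,0,0,0],[-1,0,0,0,0,0,0],[-1,0,0,0,0,0,0],[-1,0,0,0,0,0,0],[-1,0,0,0,0,0,0]]'
python3 - <<'E'
from h import *
w=wrist(); s=snapshot("scene")["color"][150:310,190:350]
cv2.imwrite("pics/w2.png",np.hstack([w["color"][...,::-1][:,80:480],cv2.resize(s[...,::-1],(400,420),interpolation=2)]))
E
```

```text
clock: 7.05
tool_pos: [0.4633, -0.0105, 0.371]
orientation: [-180.0, 0.0, 12.0]
force: [0.7, 0.1, -0.0]
opening: 0.0003
gripper_force: 0.0
clock: 7.68
tool_pos: [0.4635, -0.0104, 0.4446]
orientation: [-180.0, 0.0, 12.0]
force: [0.1, -0.1, -0.9]
opening: 0.0003
gripper_force: 0.0
clock: 8.3
tool_pos: [0.4639, -0.0103, 0.4451]
orientation: [180.0, 0.0, 12.0]
force: [-0.8, -0.1, -0.1]
opening: 0.0004
gripper_force: 0.0
```

View pics/w2.png

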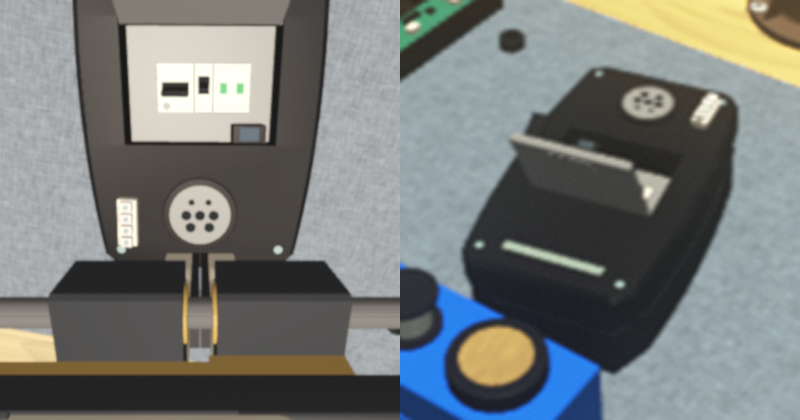

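The flap is open. In the full wrist frame the wide toggle shows at about (255,90) and the narrow one at (284,85), and the charger hasn't visibly moved. I'll locate the toggles in tool axes.

```bash
python3 - <<'E'
from h import *
w=wrist();g=w["color"].astype(int)
m=(g.max(2)<70).astype(np.uint8);k=np.zeros_like(m);k[66:110,240:330]=m[66:110,240:330]
n,l,st,ce=cv2.connectedComponentsWithStats(k)
o=get_obs();R=Ro.from_euler("xyz",o["orientation"],degrees=True).as_matrix()
f=lambda p,z:(R.T@(ray(w,p,z)-o["tool_pos"])).round(4)
for i in range(1,n):
    if st[i,4]>30:
        x,y,a,b,_=st[i];print(st[i],f((x,y),.085),f((x+a,y+b),.085))
# predicted: charger origin in world
C=np.array([.5413,.0058,0])+R@np.array([.0199,.0007,0]);C[2]=.004
B=Ro.from_euler("z",12,degrees=True).as_matrix()
for n_,X in(("rcd off",(-.0106,.024,.0808)),("rcd on",(.0066,.024,.0808)),("mcb on",(.0066,-.003,.0808)),("outlet side",(-.052,0,.1))):
    print(n_,proj(w,C+B@np.array(X)).round(1),(R.T@(C+B@np.array(X)-o["tool_pos"])).round(4))
print(tip())
E
```

```text
[280  78   8  14 102] [1.025e-01 3.000e-04 3.602e-01] [0.0904 0.0077 0.3602]
[243  84  24  11 252] [ 0.0974 -0.0337  0.3602] [ 0.0878 -0.0117  0.3602]
rcd off [254.9  94.4] [ 0.0883 -0.023   0.3604]
rcd on [254.5  74.5] [ 0.1055 -0.023   0.3604]
mcb on [284.1  74.5] [0.1055 0.004  0.3604]
outlet side [280.8 141.8] [0.0469 0.0011 0.3412]
[ 0.46390266 -0.01026865  0.26717904]
```

```bash
python3 -m handwheel '[[-1,0.52,-0.22,1,0,0,0],[-1,0.52,-0.22,1,0,0,0],[-1,0.52,-0.22,1,0,0,0],[-1,0.52,-0.22,1,0,0,0],[-1,0.52,-0.22,1,0,0,0]]'
python3 -m handwheel '[[-1,0,0,1,0,0,0],[-1,0,0,1,0,0,0],[-1,0,0,0.6,0,0,0],[-1,0,0,0,0,0,0]]'
python3 - <<'E'
from h import *
print(tip())
w=wrist(); cv2.imwrite("pics/w3.png",w["color"][...,::-1])
E
```

```text
clock: 9.07
tool_pos: [0.5222, 0.0304, 0.3194]
orientation: [180.0, -0.0, 12.0]
force: [1.0, -0.0, -0.0]
opening: 0.0004
gripper_force: 0.0
clock: 9.57
tool_pos: [0.5216, 0.03, 0.2544]
orientation: [180.0, 0.1, 12.0]
force: [0.9, -0.3, 0.6]
opening: 0.0001
gripper_force: 0.0
[0.52126756 0.02986096 0.07638302]
```

View pics/w3.png

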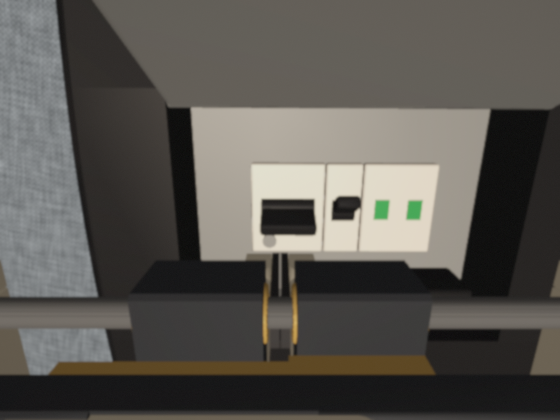

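The fingertips stand just on the near side of the wide toggle (toggle at (288,218)), clear of the narrow one at (346,207). Now I'll push towards the hinge.

```bash
python3 -m handwheel '[[-1,0.3,0,0,0,0,0],[-1,0.2,0,0,0,0,0],[-1,0.2,0,0,0,0,0],[-1,0,0,0,0,0,0]]'
python3 -m handwheel '[[-1,0.12,0,0,0,0,0],[-1,0,0,0,0,0,0]]'
python3 -m handwheel '[[-1,0.08,0,0,0,0,0],[-1,0,0,0,0,0,0]]'
```

```text
clock: 10.12
tool_pos: [0.5395, 0.0339, 0.2554]
orientation: [-180.0, -0.1, 12.0]
force: [-0.4, -0.3, 0.6]
opening: 0.0005
gripper_force: 0.0
clock: 10.38
tool_pos: [0.5418, 0.0344, 0.2551]
orientation: [180.0, 0.0, 12.0]
force: [-1.1, 0.1, 1.9]
opening: 0.0004
gripper_force: 1.3
clock: 10.62
tool_pos: [0.5434, 0.0347, 0.255]
orientation: [180.0, 0.1, 12.0]
force: [-4.6, -0.5, 2.5]
opening: 0.0006
gripper_force: 2.8
```

```bash
python3 -m handwheel '[[-1,0.08,0,0,0,0,0],[-1,0,0,0,0,0,0]]'
python3 -m handwheel '[[-1,0.06,0,0,0,0,0],[-1,0,0,0,0,0,0]]'
python3 - <<'E'
from h import *
w=wrist(); cv2.imwrite("pics/w4.png",w["color"][130:270,220:460,::-1].repeat(2,0).repeat(2,1))
E
```

```text
clock: 10.88
tool_pos: [0.5442, 0.0348, 0.2548]
orientation: [180.0, 0.2, 11.9]
force: [-10.8, -0.7, 7.9]
opening: 0.0004
gripper_force: 6.6
clock: 11.12
tool_pos: [0.5447, 0.0349, 0.2547]
orientation: [180.0, 0.4, 11.9]
force: [-15.7, 1.8, 12.3]
opening: 0.0002
gripper_force: 9.6
```

View pics/w4.png

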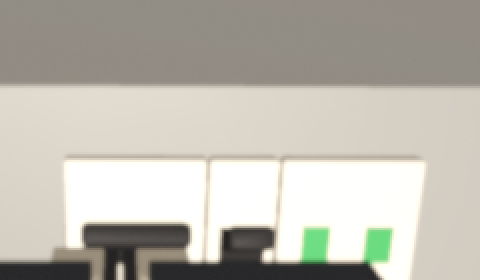

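Both toggles lean to the hinge at the same row (about 236 in the crop), and the force shows the stop has been reached. Next I'll retreat, rise and cross over behind the flap.

```bash
python3 -m handwheel '[[-1,-0.5,0,0,0,0,0],[-1,0,0,-1,0,0,0],[-1,0,0,-1,0,0,0],[-1,0,0,-1,0,0,0],[-1,0,0,-1,0,0,0]]'
python3 -m handwheel '[[-1,0,0.5,-1,0,0,0],[-1,0,0.5,-1,0,0,0],[-1,0,0,-1,0,0,0],[-1,0,0,0,0,0,0]]'
python3 - <<'E'
from h import *
w=wrist(); cv2.imwrite("pics/w5.png",w["color"][...,::-1])
E
```

```text
clock: 11.8
tool_pos: [0.5353, 0.0331, 0.3563]
orientation: [-180.0, -0.1, 12.0]
force: [0.9, 0.0, 0.0]
opening: 0.0002
gripper_force: 0.0
clock: 12.3
tool_pos: [0.5409, 0.0085, 0.4325]
orientation: [-180.0, -0.3, 12.0]
force: [-0.1, 0.3, 0.0]
opening: 0.0003
gripper_force: 0.0
```

View pics/w5.png

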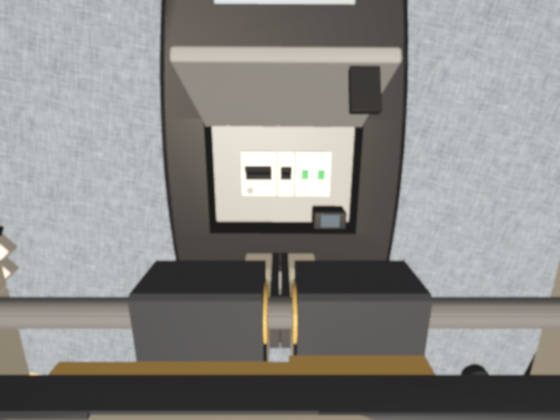

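The narrow toggle at (286,172) and the wide one at (258,172) are both on. The open flap's edge is at rows 48–62 and the charger is unmoved. Now I'll cross behind the flap.

```bash
python3 -m handwheel '[[-1,1,0,0,0,0,0],[-1,1,0,0,0,0,0],[-1,1,0,0,0,0,0],[-1,1,0,0,0,0,0],[-1,1,0,0,0,0,0]]'
python3 -m handwheel '[[-1,1,0,0,0,0,0],[-1,0,0,1,0,0,0],[-1,0,0,1,0,0,0],[-1,0,0,1,0,0,0],[-1,0,0,0.5,0,0,0]]'
python3 -m handwheel '[[-1,-0.6,0,0,0,0,0],[-1,-0.4,0,0,0,0,0],[-1,-0.4,0,0,0,0,0],[-1,0,0,0,0,0,0]]'
```

```text
clock: 12.98
tool_pos: [0.6633, 0.0348, 0.4288]
orientation: [-180.0, 0.0, 12.0]
force: [-0.3, -0.0, 0.7]
opening: 0.0003
gripper_force: 0.0
clock: 13.6
tool_pos: [0.6865, 0.0397, 0.34]
orientation: [180.0, 0.2, 12.0]
force: [0.8, 0.2, -0.4]
opening: 0.0004
gripper_force: 0.0
clock: 14.1
tool_pos: [0.6522, 0.0322, 0.3443]
orientation: [-180.0, -0.1, 12.0]
force: [1.6, 1.1, 1.1]
opening: 0.0006
gripper_force: 0.7
```

```bash
python3 -m handwheel '[[-1,-0.6,0,-0.18,0,0,0],[-1,-0.6,0,-0.18,0,0,0],[-1,-0.52,0,-0.06,0,0,0],[-1,-0.52,0,-0.06,0,0,0],[-1,0,0,0,0,0,0]]'
python3 -m handwheel '[[-1,-0.53,0,0.15,0,0,0],[-1,-0.53,0,0.15,0,0,0],[-1,-0.47,0,0.35,0,0,0],[-1,-0.47,0,0.35,0,0,0],[-1,0,0,0,0,0,0]]'
python3 - <<'E'
from h import *
print(tip())
s=snapshot("scene")["color"][130:310,190:390]; cv2.imwrite("pics/s6.png",cv2.resize(s[...,::-1],(600,540)))
E
```

```text
clock: 14.72
tool_pos: [0.5969, 0.0204, 0.3552]
orientation: [-180.0, 0.0, 12.0]
force: [1.1, 1.1, 0.9]
opening: 0.0002
gripper_force: 0.7
clock: 15.35
tool_pos: [0.5473, 0.0099, 0.3286]
orientation: [180.0, 0.2, 12.0]
force: [-0.6, 0.7, 1.5]
opening: 0.0005
gripper_force: 0.8
[0.54676286 0.00975046 0.15062034]
```

View pics/s6.png

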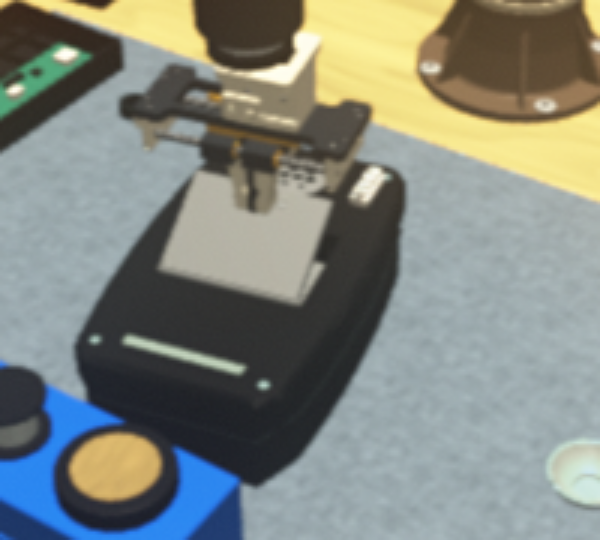

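The flap is about half down, with the fingertips on its outer face near the free edge (255,205). I'll keep going down and press it to the stop.

```bash
python3 -m handwheel '[[-1,-0.25,0,0.36,0,0,0],[-1,-0.25,0,0.36,0,0,0],[-1,-0.14,0,0.29,0,0,0],[-1,-0.14,0,0.29,0,0,0],[-1,0,0,0.2,0,0,0]]'
python3 -m handwheel '[[-1,0,0,0.16,0,0,0],[-1,0,0,0.1,0,0,0],[-1,0,0,0,0,0,0]]'
python3 -m handwheel '[[-1,0,0,0.08,0,0,0],[-1,0,0,0,0,0,0]]'
```

```text
clock: 16.02
tool_pos: [0.5293, 0.0061, 0.2915]
orientation: [180.0, 0.1, 12.0]
force: [-0.1, 1.6, 3.3]
opening: 0.0007
gripper_force: 1.4
clock: 16.4
tool_pos: [0.5295, 0.0061, 0.2852]
orientation: [180.0, 0.1, 12.0]
force: [-1.6, 0.2, 2.2]
opening: 0.0007
gripper_force: 1.2
clock: 16.65
tool_pos: [0.5298, 0.0061, 0.2842]
orientation: [180.0, 0.0, 12.0]
force: [-5.3, -0.3, 8.7]
opening: 0.0005
gripper_force: 4.3
```

```bash
python3 -m handwheel '[[-1,0,0,0.06,0,0,0],[-1,0,0,0,0,0,0]]'
python3 -m handwheel '[[-1,0,0,-0.4,0,0,0],[-1,0,0,-1,0,0,0],[-1,0,0,-1,0,0,0],[-1,0,0,-1,0,0,0],[-1,0,0,-1,0,0,0]]'
python3 -m handwheel '[[-1,0,0,-0.6,0,0,0],[-1,0,0,0,0,0,0],[-1,0,0,0,0,0,0],[-1,0,0,0,0,0,0],[-1,0,0,0,0,0,0]]'
python3 -m handwheel '[[-1,0,0,0,0,0,0],[-1,0,0,0,0,0,0],[-1,0,0,0,0,0,0],[-1,0,0,0,0,0,0],[-1,0,0,0,0,0,0]]'
python3 - <<'E'
from h import *
w=wrist(); s=snapshot("scene")["color"][130:310,190:390]; t=snapshot("top")["color"][100:240,70:500]
cv2.imwrite("pics/f7.png",np.hstack([w["color"][...,::-1][:,80:480],cv2.resize(s[...,::-1],(400,420))]))
E
```

```text
clock: 16.9
tool_pos: [0.5297, 0.0061, 0.2835]
orientation: [180.0, -0.0, 12.0]
force: [-8.0, 0.2, 16.6]
opening: 0.0002
gripper_force: 8.2
clock: 17.52
tool_pos: [0.53, 0.0063, 0.3931]
orientation: [-180.0, -0.0, 12.0]
force: [-0.4, -0.7, 0.3]
opening: 0.0007
gripper_force: 0.0
clock: 18.15
tool_pos: [0.5298, 0.0063, 0.4065]
orientation: [180.0, 0.1, 12.0]
force: [-0.2, 0.8, 0.2]
opening: 0.0005
gripper_force: 0.0
clock: 18.77
tool_pos: [0.5299, 0.0063, 0.4072]
orientation: [180.0, -0.0, 12.0]
force: [-0.6, -0.2, 0.4]
opening: 0.0003
gripper_force: 0.0
```

View pics/f7.png

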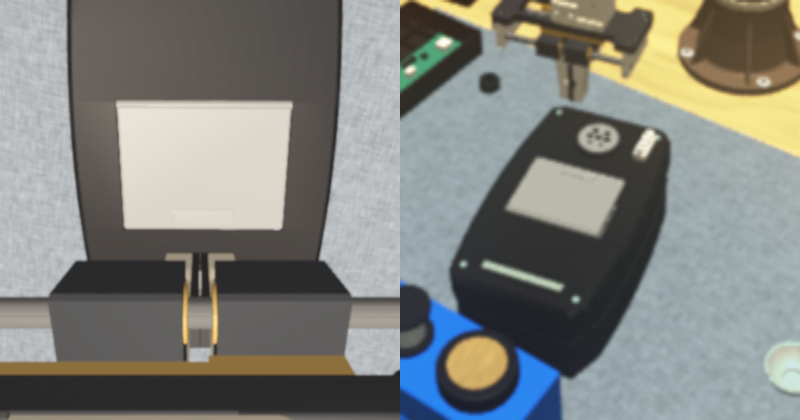

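The flap is shut and has stayed shut 1.9 s after release. Its near edge is at row 229, the charger and terminal block are in place, and the robot is clear.

```bash
python3 -c "from plant import *; print(close_job())"
```

```text
the job is handed in; nothing more can be done
None
```

The job is handed in: the flap was popped open, the wide toggle was pushed fully on with the narrow one still on, and the flap was pressed shut and stayed shut, all in about 19 s with no visible movement of the charger.

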